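Put a specimen in the warming cabinet and latch its door

TASK

Stand the white-lidded specimen cup upright on the pulled-out tray of the little warming cabinet and let go of it. Then slide the tray fully home with the cup on it, and after that push the door shut until its sprung tongue snaps in behind the strike pin and the door stays latched. Leave the two yellow-lidded cups where they are.

Things in the scene. Friction and masses are not known exactly. Their poses are not given: they have to be found in the camera images.
- cup_white_mid (a point): centre, half-way up, of the specimen cup with the white lid: 50 mm tall, body about 53 mm across, lid 59 mm across and the top 10 mm of the height; 20 to 60 g. It stands upright and loose on the bench; grip it round the body below the lid.
- cup_yellow_a_mid (a point): centre, half-way up, of a yellow-lidded cup of the same shape, standing loose on the bench; to be left alone
- cup_yellow_b_mid (a point): centre, half-way up, of the other yellow-lidded cup, same shape; to be left alone
- cabinet: white warming cabinet fixed on the bench, 120 deep (x) x 190 wide (y) x 80 mm high; origin at the centre of its underside. Its x axis points into the cabinet (away from the doorway), y to the left as seen from in front of it, z up; it may be turned some 11 degrees. The front face lies at its x = -60 mm. A strike bracket stands out in front of the right-hand jamb: an upright pin 6 mm thick at x = -75, y = -72 mm, 26 to 54 mm above the bench, bracket to x = -83 mm.
- tray_centre (a point): centre of the upper face of the tray floor, where the cup is to stand (12 mm above the bench). The clear floor is 90 mm along the cabinet's x by 78 mm along y; low lips 3 mm high surround it on three sides, and the tray's upright blue front plate (10 mm thick, 70 mm wide) on the near side. The axes are those of the cabinet.
- tray_front (a point): point on the outer (near) face of the tray's upright blue front plate, in its middle, 44 mm above the bench; the plate's top edge is 56 mm above the bench. Push here, along the cabinet's +x, to slide the tray in.
- tray (a joint): how far the tray is pulled out towards the robot, m; 0 = fully home against its stop. It starts about 0.10 to 0.12 out, moves with 1 to 2 N of friction and stays where it is left. When home, the face of the blue plate is about flush with the front: 1.5 mm behind the side walls' front faces and 4.5 mm in front of the roof's front edge (roof 70 to 80 mm above the bench).
- door_hinge (a point): point on the door's upright hinge axis, 40 mm above the bench. The hinge is at the left side of the doorway (cabinet x = -67, y = +85 mm). The axes turn with the door: its -y axis runs from the hinge along the door to the free edge, its -x axis points out of the outer face.
- door_push (a point): point on the door's outer face, 110 mm from the hinge axis and 40 mm above the bench, a good place to push; axes as door_hinge. The door is a grey-framed glazed panel 150 mm wide, 14 mm thick, from 8 to 74 mm above the bench; its outer face is 7 mm off the plane through the hinge axis.
- door (a joint): door angle, rad: 0 = shut, about 1.57 = square to the front, stop at 2.1. It starts wide open (1.5 to 1.95). A weak spring opens it again (below 1 N at the free edge) unless it is latched. When latched it rests at 0 to 0.015; it can be pressed to -0.012, where it meets its stop.
- tongue (a joint): how far the sloped brass tongue at the door's free edge is pushed back into the door, m; 0 = fully out, as at the start; its spring takes 2 to 4 N. In closing, the slope meets the strike pin at a door angle of about 0.08 and the tongue is pushed back up to about 5 mm; it snaps out again near angle 0. About 7 to 15 N at door_push carries it over.
Mind the look-alikes: they are no part of the job. Leave any purple look-alike of the part that bears cup_white_mid alone.

How it is judged:
By the outcome, as a careful person would: the job done as asked, in the order asked, and still so for the second after the job is handed in, with the robot touching nothing.
It also fails if it takes over 72 s, if anything falls off the work surface, if the arm or the gripper's body presses on something with over 40 N, if the wrist force passes 120 N, or if a joint passes its speed limit or range.

ROBOT

A 6-joint arm with a two-finger parallel gripper is mounted at the origin on a cart in front of the work surface, level with it; the furniture and walls round the work are solid. World frame = base frame: x ahead of the robot, y to its left, z up, the work surface at z = 0. Lengths are in m, angles in degrees, forces in N, time in s.
With the tool pointing down it reaches from about 0.375 to 0.975 m from the base axis. Payload 3.8 kg.
Tool frame: the origin (TCP) lies midway between the tips of the shut fingers; the grasp point (between the pads) lies 19 mm behind it; z points along the fingers, y is the line along which they close (so a half turn about z gives the same grasp; the last joint's range is limited). The gripper opens to 88 mm and grips with 3 to 60 N. Pads are 18 mm wide; open, the fingers measure 123 mm over their backs; the gripper's body (75 mm by 187 mm) begins 45 mm behind the grasp point.
Start: joints at [-69.895, 15.12, 91.902, -0, 72.978, -2.114], TCP at [0.255, -0.625, 0.239] pointing down, gripper open.
Joint ranges: [-150.88, 150.88], [-54.13, 125.18], [17.81, 147.31], [-75.09, 255.09], [0, 152.58], [-146.25, 146.25]. Speed limits (degrees/s): [147.25, 147.25, 180, 180, 180, 180].

INTERFACE

Orientations are given as [roll, pitch, yaw] about the fixed x, y, z axes, in that order (R = Rz(yaw) Ry(pitch) Rx(roll)).
In Python, from rig import telemetry, capture, robot, models gives the robot as it stands. The module is installed in compiled form; this text tells all that it offers.
- The arm moves only by the tool move_arm, never from a script. Its argument "series" is a list of rows, each an object of numbers: "tx", "ty", "tz": the shift along the tool's x, y, z in m; "ax", "ay", "az": the turn, a rotation vector about the tool's x, y, z in degrees; "jaw": the closure, from -1 (fully open) to 1 (shut), so that 0 is half open. In form: [{"tx": .., "ty": .., "tz": .., "ax": .., "ay": .., "az": .., "jaw": ..}, ...]. A call has 1 to 12 rows; each row shifts and turns the commanded pose from where the row before left it, along the tool's axes as they then stand; what a row does not reach is not made up. A row lasts 1/10 s, in which the tool goes at most 50 mm and 8.59 degrees, less where a joint would pass 70% of its speed; a pose out of reach is approached as far as the arm can. A call is refused whole if a number of a shift passes 0.05 or a number of a turn 8.59, either way. A call with a gripper value outside its range is refused whole. The fingers move at their own pace and stop on an object; "squeeze" is the grip in N (left out, the last holds). Time passes only in rows, so rows that do not move let the fingers close. It gives the time, the measured TCP pose, the force, the opening and the grip force at its end, in the units of the state.
- telemetry.state(): the state, without advancing time (a new reading comes with each control period).
- capture(name): name is "side" or "top" or "wrist"; returns a dict with "img" (480x640x3 uint8, blue, green, red), "z_map" (480x640 float32, m along the optical axis (not along the pixel's ray), 0 where there is no reading), "vertical_fov" (degrees; the focal length in pixels is half the picture's height over the tangent of half this angle, whatever the lens; pixels are square), "cx", "cy" (the principal point, pixels), "T" (4x4, takes a point from camera to world coordinates). Camera axes: x right, y down, z forward; pixel columns grow to the right and rows downward; lengths in m; the calibration is good to about 2 mm. A picture is of the moment at which its call begins.
- robot.hand_in(): hands the job in; it is judged then, once.
Trained networks look in a picture, given as the dict that the camera call returned (one of the last four; its "shot" number tells which), for a name from the list of things; names that differ only in an ending like _2 or _b are one class to them, and where a whole thing is asked for, a point or a joint stands for the part that bears it (a point fixed in the world has none). Each returns a list of dicts, best first, with "conf" (0 to 1); they miss things now and then, are a little off and sometimes report something else, mostly with a low value. They report only what shows in the picture. A call takes as long as a camera call. They do not tell look-alikes from the thing itself.
- models.find_in(thing, picture): "position" ([row, column] as shares, 0 to 1, of the picture: columns of its width, rows of its height, amid what is visible of it).
- models.silhouettes(thing, picture): "mask" (480x640 bool, what is visible of it) and "position" ([row, column] as shares, 0 to 1, of the picture: columns of its width, rows of its height, amid what is visible of it).
- models.place_of(thing, picture): "position" ([row, column] as shares, 0 to 1, of the picture: columns of its width, rows of its height: a listed point, or the origin of a listed thing).
The state is a dict: "clock": time; "joint_pos": joint angles; "joint_velocities": joint speeds; "joint_torque": joint torques, N m; "position": TCP position; "orientation": TCP orientation; "force": force on the tool from outside, world axes, zero at the start; "ft_torque": the same for the moment, N m; "finger_gap": finger opening in m; "grip_force": force on a finger pad.
Only numpy, scipy, OpenCV 4.12 (cv2) and the standard library are available. Lean on these libraries where they do the work, as an engineer would, in place of code of your own. Each camera call takes 0.05 s, during which the arm holds its last target. There are 200 camera calls.

## Working session

There is one attempt and no reset: what is moved stays moved. The work goes in short steps, Python scripts to look and compute and a tool call to move; the robot and the scene stay as the last step left them, time stands still between calls to the robot, and variables do not carry over. Pictures are saved under pics/ and viewed, at most 10 in all, crops included, and the job is handed in when it is done.

Besides the shell and the picture viewer there is one more tool, called after "Call:" in YAML: its name, and indented under it one key for each argument. move_arm: Moves the arm, as the interface text tells. Its arguments: {"type":"object","properties":{"series":{"type":"array","items":{"type":"object","properties":{"tx":{"type":"number"},"ty":{"type":"number"},"tz":{"type":"number"},"ax":{"type":"number"},"ay":{"type":"number"},"az":{"type":"number"},"jaw":{"type":"number"}}}},"squeeze":{"type":"number"}},"required":["series"]}

```bash
mkdir -p pics; cat > h.py <<'E'
import numpy as np, cv2
from rig import telemetry, capture, robot, models
def f(p): return 240/np.tan(np.radians(p["vertical_fov"])/2)
def ray(p,pos):
    r,c=pos[0]*480,pos[1]*640
    d=np.array([(c-p["cx"])/f(p),(r-p["cy"])/f(p),1.]); T=np.array(p["T"])
    return T[:3,3],T[:3,:3]@d
def at_z(p,pos,z):
    o,d=ray(p,pos); return o+d*(z-o[2])/d[2]
def cloud(p):
    v,u=np.mgrid[:480,:640]; z=p["z_map"]; T=np.array(p["T"])
    P=np.stack([(u-p["cx"])/f(p)*z,(v-p["cy"])/f(p)*z,z],-1)
    return P@T[:3,:3].T+T[:3,3]
E
python3 - <<'E'
from h import *
s=telemetry.state();print(s)
Z={'cup_white_mid':.025,'cup_yellow_a_mid':.025,'cabinet':0,'tray_centre':.012,'tray_front':.044,'door_hinge':.04,'door_push':.04}
ims=[]
for n in("side","top"):
    p=capture(n);ims.append(p["img"]);cv2.imwrite(f"pics/{n}0.png",p["img"]);print(n,np.round(p["T"],3).tolist())
    for t,z in Z.items():
        for d in models.place_of(t,p)[:4]:
            r,c=d["position"];print(t,round(d["conf"],2),round(r*480),round(c*640),np.round(at_z(p,d["position"],z),3))
E
```

```text
{'clock': 0.0, 'joint_pos': array([-6.98951132e+01,  1.51701112e+01,  9.19788429e+01, -1.29821753e-03,
        7.29784053e+01, -2.11673050e+00]), 'joint_velocities': array([ 0.06438867, -0.0843013 , -0.00069314, -0.03956458,  0.02619101,
       -0.06067442]), 'joint_torque': array([-1.05737265e-04, -5.02115357e+01, -3.56875169e+01,  7.29940832e-02,
        2.94097723e-02, -1.46152424e-04]), 'position': array([ 0.25500192, -0.62422432,  0.23739954]), 'orientation': array([-1.79872682e+02, -3.46442543e-03,  2.22219949e+01]), 'force': array([-0.49862323, -0.06539966, -0.31071976]), 'ft_torque': array([0.00455806, 0.0241988 , 0.02811122]), 'grip_force': 0.0, 'finger_gap': 0.08798401852064534}
side [[-0.847, -0.215, 0.486, -0.207], [-0.531, 0.313, -0.787, 1.162], [0.017, -0.925, -0.379, 0.638], [0.0, 0.0, 0.0, 1.0]]
cup_white_mid 0.77 322 271 [0.419 0.333 0.025]
cup_white_mid 0.56 292 280 [0.48  0.219 0.025]
cup_yellow_a_mid 0.59 265 280 [0.56  0.109 0.025]
cabinet 0.85 222 339 [ 0.622 -0.273  0.   ]
cabinet 0.7 233 373 [ 0.499 -0.255  0.   ]
tray_front 0.66 261 343 [0.425 0.04  0.044]
tray_front 0.64 218 394 [ 0.452 -0.289  0.044]
door_hinge 0.62 225 345 [ 0.546 -0.175  0.04 ]
door_push 0.6 228 377 [ 0.463 -0.202  0.04 ]
top [[-0.026, -0.986, 0.168, 0.323], [-1.0, 0.025, -0.004, -0.032], [-0.0, -0.168, -0.986, 1.219], [0.0, 0.0, 0.0, 1.0]]
cup_white_mid 0.81 267 202 [0.473 0.224 0.025]
cup_white_mid 0.72 248 422 [ 0.505 -0.276  0.025]
cup_white_mid 0.66 225 385 [ 0.56  -0.194  0.025]
cup_white_mid 0.6 292 156 [0.42  0.326 0.025]
cup_yellow_a_mid 0.83 225 250 [0.568 0.114 0.025]
cabinet 0.55 202 420 [ 0.618 -0.283  0.   ]
tray_centre 0.6 247 425 [ 0.509 -0.285  0.012]
tray_front 0.79 269 428 [ 0.455 -0.283  0.044]
door_hinge 0.9 224 385 [ 0.559 -0.191  0.04 ]
door_push 0.58 273 382 [ 0.448 -0.181  0.04 ]
```

View pics/side0.png

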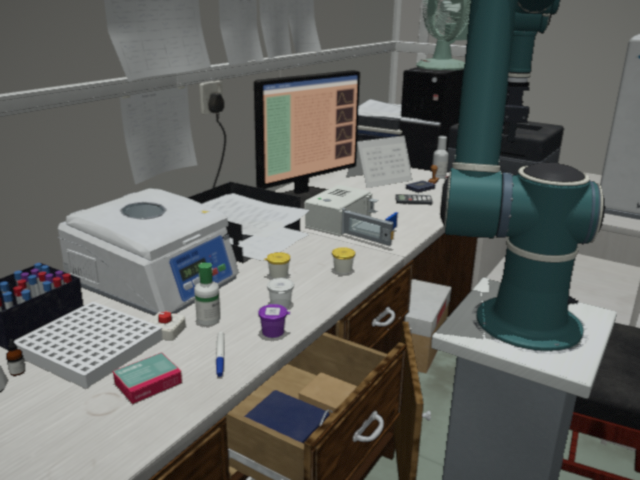

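View pics/top0.png

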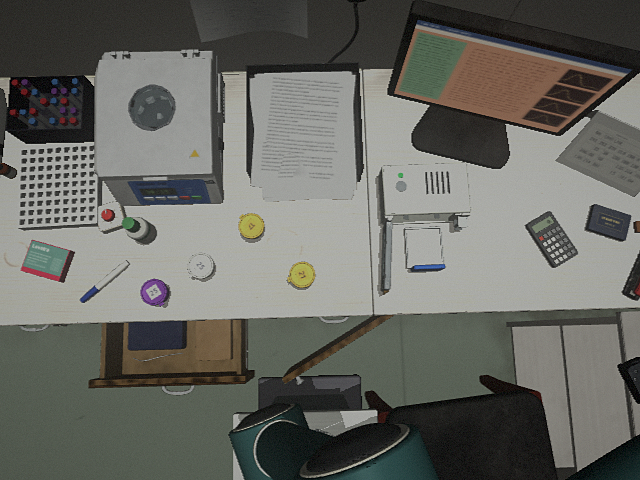

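In the top view the cup candidates are white (row 267, col 202), purple (292,156), and yellow (227,251) and (275,301). The white one fits the description. Next I'll check it in a crop and get the cabinet pose from depth.

```bash
python3 - <<'E'
from h import *
p=capture("top");C=cloud(p)
im=p["img"]
a=cv2.resize(im[240:310,130:330],(800,280),interpolation=2);b=cv2.resize(im[150:300,365:485],(480,600),interpolation=2)
cv2.imwrite("pics/cup.png",a);
# depth tops
def stats(m,n):
    P=C[m&(p["z_map"]>0)]; print(n,len(P),np.round(P.mean(0),4)); return P
v,u=np.mgrid[:480,:640]
reg=(v>150)&(v<300)&(u>365)&(u<485)
m=reg&(abs(C[...,2]-.08)<.006)
P=stats(m,"roof");r=cv2.minAreaRect((P[:,:2]*1000).astype(np.float32));print(r,np.round(cv2.boxPoints(r)))
m=reg&(abs(C[...,2]-.074)<.006)&(u<395)&(C[...,0]<.55)
P=stats(m,"door");r=cv2.minAreaRect((P[:,:2]*1000).astype(np.float32));print(r,np.round(cv2.boxPoints(r)))
m=reg&(abs(C[...,2]-.056)<.006)&(C[...,0]<.50)&(u>398)
P=stats(m,"plate");r=cv2.minAreaRect((P[:,:2]*1000).astype(np.float32));print(r,np.round(cv2.boxPoints(r)))
for n,(r0,c0) in dict(white=(267,202),purple=(292,156),ya=(227,251),yb=(275,301)).items():
    m=(np.hypot(v-r0,u-c0)<22)&(abs(C[...,2]-.05)<.008)
    P=stats(m,n);print(cv2.minEnclosingCircle((P[:,:2]*1000).astype(np.float32)))
for q in [(a_,b_) for a_ in (160,180,200,215,225,240,265,280) for b_ in (380,390,405,425,445,460)]: print(q,np.round(C[q],3),end=';')
cv2.imwrite("pics/cab.png",b)
E
```

```text
roof 4498 [ 0.6199 -0.2739  0.0804]
((548.73193359375, -278.22113037109375), (193.41278076171875, 281.68701171875), 88.73260498046875) [[ 406. -372.]
 [ 687. -378.]
 [ 692. -185.]
 [ 410. -178.]]
door 424 [ 0.4786 -0.1892  0.0743]
((480.1186218261719, -189.7471466064453), (14.844231605529785, 141.02371215820312), 85.2681655883789) [[ 409. -191.]
 [ 550. -203.]
 [ 551. -188.]
 [ 410. -177.]]
plate 144 [ 0.4583 -0.2807  0.056 ]
((458.43475341796875, -281.38775634765625), (10.451813697814941, 68.35820007324219), 1.3369144201278687) [[ 452. -247.]
 [ 454. -316.]
 [ 464. -315.]
 [ 463. -247.]]
white 560 [0.4741 0.2238 0.0494]
((472.4212646484375, 225.34767150878906), 31.612831115722656)
purple 576 [0.4187 0.3254 0.0493]
((416.9524230957031, 325.9317932128906), 31.63135528564453)
ya 533 [0.5622 0.1114 0.0494]
((563.7783813476562, 112.7806396484375), 31.94423484802246)
yb 554 [ 4.488e-01 -4.000e-04  4.910e-02]
((447.98291015625, 1.410994529724121), 31.671445846557617)
(160, 380) [ 0.723 -0.193  0.002];(160, 390) [ 0.723 -0.217  0.001];(160, 405) [ 0.722 -0.253  0.   ];(160, 425) [ 0.721 -0.
[... 808 characters left out ...]
.562 -0.29   0.003];(225, 445) [ 0.561 -0.337  0.002];(225, 460) [ 0.549 -0.356  0.06 ];(240, 380) [ 0.53  -0.184  0.002];(240, 390) [ 0.517 -0.197  0.075];(240, 405) [ 0.526 -0.24   0.015];(240, 425) [ 0.526 -0.288  0.007];(240, 445) [ 0.525 -0.334  0.006];(240, 460) [ 0.525 -0.37   0.001];(265, 380) [ 0.471 -0.181  0.003];(265, 390) [ 0.462 -0.194  0.077];(265, 405) [ 0.469 -0.238  0.006];(265, 425) [ 0.462 -0.273  0.061];(265, 445) [ 0.468 -0.332 -0.   ];(265, 460) [ 0.467 -0.367 -0.002];(280, 380) [ 0.436 -0.18   0.003];(280, 390) [ 0.429 -0.193  0.073];(280, 405) [ 0.435 -0.237  0.003];(280, 425) [ 0.434 -0.283  0.001];(280, 445) [ 0.432 -0.328  0.004];(280, 460) [ 0.431 -0.362  0.006];
```

View pics/cup.png

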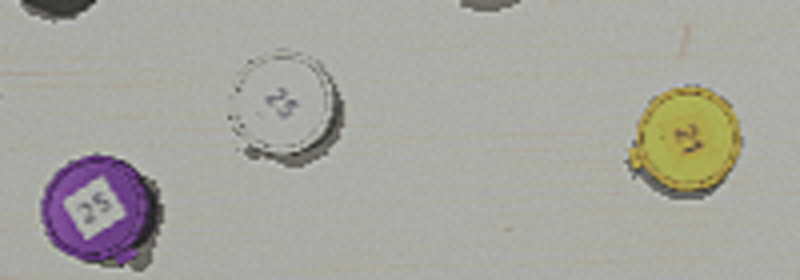

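View pics/cab.png

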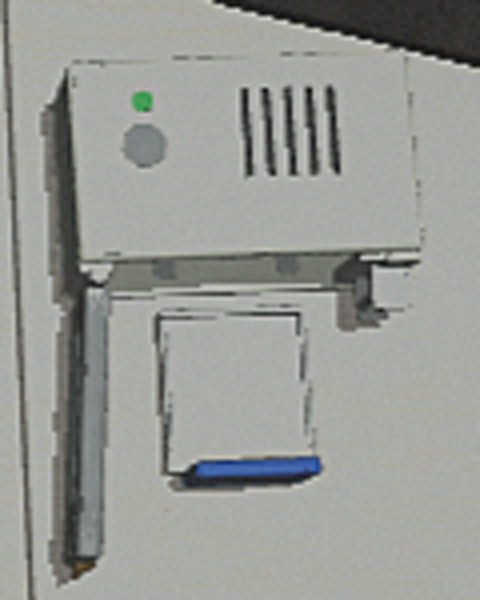

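The crop confirms the white-lidded cup at about (0.473, 0.225), with purple and yellow clearly separate. Next: cabinet fit and the neighbouring bottle.

```bash
python3 - <<'E'
from h import *
p=capture("top");C=cloud(p);v,u=np.mgrid[:480,:640]
m=(v>150)&(v<300)&(u>375)&(u<485)&(abs(C[...,2]-.08)<.007)&(C[...,0]>.575)&(C[...,0]<.70)&(p["z_map"]>0)
m=cv2.morphologyEx(m.astype(np.uint8),cv2.MORPH_OPEN,np.ones((5,5)))>0
P=C[m];r=cv2.minAreaRect((P[:,:2]*1000).astype(np.float32));print(r,np.round(cv2.boxPoints(r)))
m=(v>205)&(v<250)&(u>110)&(u<165)&(C[...,2]>.03)
P=C[m];print("bottle",P.min(0),P.max(0))
m=(v>150)&(v<300)&(u>375)&(u<398)&(abs(C[...,2]-.074)<.004)&(C[...,0]<.55)
P=C[m];print("door fit y=ax+b",np.polyfit(P[:,0],P[:,1],1),P[:,0].min(),P[:,0].max())
s=telemetry.state();print(s["position"])
E
```

```text
((631.4099731445312, -280.46051025390625), (113.17755126953125, 191.64572143554688), 0.5312861204147339) [[ 574. -185.]
 [ 576. -377.]
 [ 689. -376.]
 [ 687. -184.]]
bottle [ 0.32320511 -0.03168156  0.03003838] [0.61015115 0.43298867 1.21889437]
door fit y=ax+b [-0.07876733 -0.15155275] 0.4098486471066226 0.5499685724334056
[ 0.25524403 -0.62487144  0.23873238]
```

Call:
move_arm:
  series:
    - {"tx": 0.0261,"ty": -0.0352,"jaw": -1}
    - {"tx": 0.0261,"ty": -0.0352}
    - {"tx": 0.0261,"ty": -0.0352}
    - {"tx": 0.0261,"ty": -0.0352}
    - {"tx": 0.0261,"ty": -0.0352}
    - {"tx": 0.0261,"ty": -0.0352}
    - {"tx": 0.0261,"ty": -0.0352}
    - {"tx": 0.0261,"ty": -0.0352}
    - {"tx": 0.0261,"ty": -0.0352}
    - {"tx": 0.0261,"ty": -0.0352}

```text
schema error: expected keys tx, ty, tz, ax, ay, az, jaw
```

Call:
move_arm:
  series:
    - {"tx": 0.0261,"ty": -0.0352}
    - {"tx": 0.0261,"ty": -0.0352}
    - {"tx": 0.0261,"ty": -0.0352}
    - {"tx": 0.0261,"ty": -0.0352}
    - {"tx": 0.0261,"ty": -0.0352}
    - {"tx": 0.0261,"ty": -0.0352}
    - {"tx": 0.0261,"ty": -0.0352}
    - {"az": -8.5}
    - {"az": -8.5}
    - {}
    - {}

```text
schema error: expected keys tx, ty, tz, ax, ay, az, jaw
```

```bash
cat >> h.py <<'E'
from scipy.spatial.transform import Rotation as R
def to(g):
    s=telemetry.state();M=R.from_euler("xyz",s["orientation"],degrees=True).as_matrix()
    print("tcp",np.round(s["position"],4),np.round(s["orientation"],2),"F",np.round(s["force"],1),"t",s["clock"],"gap",round(s["finger_gap"],4),"grip",round(s["grip_force"],1))
    print("tool delta",np.round(M.T@(np.array(g)-s["position"]),4))
E
python3 - <<'E'
from h import *
p=capture("wrist");C=cloud(p);cv2.imwrite("pics/w1.png",p["img"])
for d in models.place_of("cup_white_mid",p): print(d["conf"],d["position"],at_z(p,d["position"],.025))
for d in models.silhouettes("cup_white_mid",p):
    m=d["mask"]&(abs(C[...,2]-.05)<.006); print(m.sum(),d["conf"],cv2.minEnclosingCircle((C[m][:,:2]*1000).astype(np.float32)) if m.sum() else 0)
to([.473,.2245,.15])
E
```

```text
tcp [ 0.2553 -0.6249  0.2387] [180.     0.    22.22] F [ 0.5 -0.1 -0.6] t 1.05 gap 0.0883 grip 0.0
tool delta [ 0.5228 -0.704   0.0887]
```

View pics/w1.png

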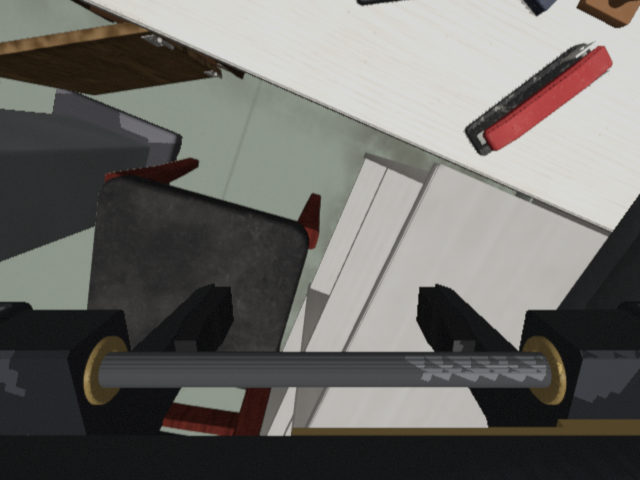

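The move was refused because every row needs all the keys. The wrist view therefore still shows the start area (floor and chair, fingers at row 350). I'll send it again.

Call:
move_arm:
  series:
    - {"tx": 0.0261,"ty": -0.0352,"tz": 0,"ax": 0,"ay": 0,"az": 0,"jaw": -1}
    - {"tx": 0.0261,"ty": -0.0352,"tz": 0,"ax": 0,"ay": 0,"az": 0,"jaw": -1}
    - {"tx": 0.0261,"ty": -0.0352,"tz": 0,"ax": 0,"ay": 0,"az": 0,"jaw": -1}
    - {"tx": 0.0261,"ty": -0.0352,"tz": 0,"ax": 0,"ay": 0,"az": 0,"jaw": -1}
    - {"tx": 0.0261,"ty": -0.0352,"tz": 0,"ax": 0,"ay": 0,"az": 0,"jaw": -1}
    - {"tx": 0.0261,"ty": -0.0352,"tz": 0,"ax": 0,"ay": 0,"az": 0,"jaw": -1}
    - {"tx": 0.0261,"ty": -0.0352,"tz": 0,"ax": 0,"ay": 0,"az": 0,"jaw": -1}
    - {"tx": 0.0261,"ty": -0.0352,"tz": 0,"ax": 0,"ay": 0,"az": 0,"jaw": -1}
    - {"tx": 0.0261,"ty": -0.0352,"tz": 0,"ax": 0,"ay": 0,"az": 0,"jaw": -1}
    - {"tx": 0.0261,"ty": -0.0352,"tz": 0,"ax": 0,"ay": 0,"az": 0,"jaw": -1}

```text
clock: 2.05
position: [0.3639, -0.1987, 0.2391]
orientation: [179.9, -0.0, 22.2]
force: [-0.1, -0.3, 0.1]
finger_gap: 0.0879
grip_force: 0.0
```

Call:
move_arm:
  series:
    - {"tx": 0.0261,"ty": -0.0352,"tz": 0,"ax": 0,"ay": 0,"az": 0,"jaw": -1}
    - {"tx": 0.0261,"ty": -0.0352,"tz": 0,"ax": 0,"ay": 0,"az": 0,"jaw": -1}
    - {"tx": 0.0261,"ty": -0.0352,"tz": 0,"ax": 0,"ay": 0,"az": 0,"jaw": -1}
    - {"tx": 0.0261,"ty": -0.0352,"tz": 0,"ax": 0,"ay": 0,"az": 0,"jaw": -1}
    - {"tx": 0.0261,"ty": -0.0352,"tz": 0,"ax": 0,"ay": 0,"az": 0,"jaw": -1}
    - {"tx": 0.0261,"ty": -0.0352,"tz": 0,"ax": 0,"ay": 0,"az": 0,"jaw": -1}
    - {"tx": 0.0261,"ty": -0.0352,"tz": 0,"ax": 0,"ay": 0,"az": 0,"jaw": -1}
    - {"tx": 0,"ty": 0,"tz": 0,"ax": 0,"ay": 0,"az": -8.5,"jaw": -1}
    - {"tx": 0,"ty": 0,"tz": 0,"ax": 0,"ay": 0,"az": -8.5,"jaw": -1}
    - {"tx": 0,"ty": 0,"tz": 0,"ax": 0,"ay": 0,"az": 0,"jaw": -1}
    - {"tx": 0,"ty": 0,"tz": 0,"ax": 0,"ay": 0,"az": 0,"jaw": -1}

```text
clock: 3.15
position: [0.4397, 0.0969, 0.2388]
orientation: [180.0, -0.0, 39.0]
force: [-0.2, -0.2, 0.9]
finger_gap: 0.088
grip_force: 0.0
```

```bash
python3 - <<'E'
from h import *
p=capture("wrist");C=cloud(p);cv2.imwrite("pics/w2.png",p["img"])
for d in models.place_of("cup_white_mid",p): print(d["conf"],d["position"],at_z(p,d["position"],.025))
for d in models.silhouettes("cup_white_mid",p):
    m=d["mask"]&(abs(C[...,2]-.05)<.006); print(m.sum(),d["conf"],cv2.minEnclosingCircle((C[m][:,:2]*1000).astype(np.float32)) if m.sum() else 0)
to([.473,.2245,.15])
E
```

```text
0.85 [0.1694, 0.1956] [0.41865873 0.32838948 0.025     ]
0.76 [0.2133, 0.3837] [0.47647092 0.22680776 0.025     ]
0.21 [0.7438, 0.8072] [ 0.44760713 -0.20138138  0.025     ]
3400 0.93 ((474.4724426269531, 225.90853881835938), 31.95990753173828)
3707 0.58 ((418.2882080078125, 325.3284912109375), 31.607337951660156)
tcp [0.4397 0.0965 0.2388] [ 1.7999e+02 -1.0000e-02  3.9060e+01] F [-0.1  0.6  0.5] t 3.3 gap 0.088 grip 0.0
tool delta [ 0.1065 -0.0784  0.0888]
```

View pics/w2.png

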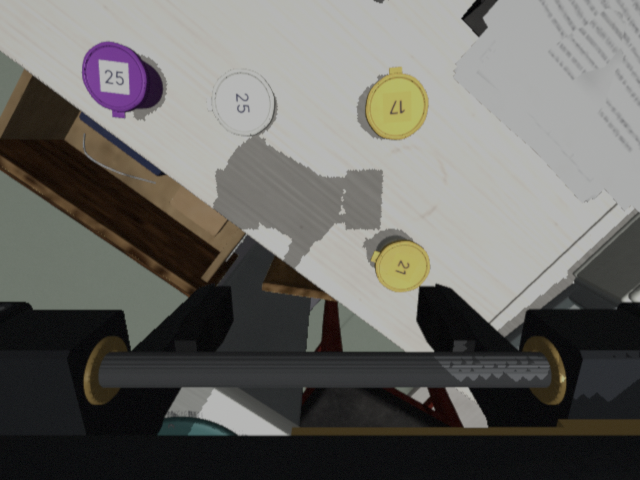

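The wrist view shows the white cup at (col 243, row 102), purple at (115,77), and yellow at (397,105) and (403,265). This agrees with the top view: cup at (0.474, 0.2255). Moving above it.

Call:
move_arm:
  series:
    - {"tx": 0.027,"ty": -0.0196,"tz": 0.03,"ax": 0,"ay": 0,"az": 0,"jaw": -1}
    - {"tx": 0.027,"ty": -0.0196,"tz": 0.03,"ax": 0,"ay": 0,"az": 0,"jaw": -1}
    - {"tx": 0.027,"ty": -0.0196,"tz": 0.03,"ax": 0,"ay": 0,"az": 0,"jaw": -1}
    - {"tx": 0.027,"ty": -0.0196,"tz": 0.03,"ax": 0,"ay": 0,"az": 0,"jaw": -1}
    - {"tx": 0,"ty": 0,"tz": 0.01,"ax": 0,"ay": 0,"az": 0,"jaw": -1}
    - {"tx": 0,"ty": 0,"tz": 0,"ax": 0,"ay": 0,"az": 0,"jaw": -1}

```text
clock: 3.9
position: [0.4721, 0.2252, 0.1065]
orientation: [-179.9, 0.3, 39.2]
force: [-0.3, -0.6, -0.3]
finger_gap: 0.0879
grip_force: 0.0
```

```bash
python3 - <<'E'
from h import *
p=capture("wrist");C=cloud(p)
for d in models.silhouettes("cup_white_mid",p):
    m=d["mask"]&(abs(C[...,2]-.05)<.006); print(m.sum(),d["conf"],cv2.minEnclosingCircle((C[m][:,:2]*1000).astype(np.float32)) if m.sum() else 0)
to([.474,.2255,.004])
E
```

```text
6889 0.85 ((418.5246276855469, 325.1822204589844), 31.76462745666504)
6298 0.73 ((474.3280334472656, 226.24427795410156), 31.643198013305664)
tcp [0.4739 0.2251 0.1092] [1.7999e+02 1.0000e-02 3.9150e+01] F [-0.4 -0.  -0.3] t 4.0 gap 0.0885 grip 0.0
tool delta [ 0.0003 -0.0003  0.1052]
```

Call:
move_arm:
  series:
    - {"tx": 0,"ty": 0,"tz": 0.03,"ax": 0,"ay": 0,"az": 0,"jaw": -1}
    - {"tx": 0,"ty": 0,"tz": 0.03,"ax": 0,"ay": 0,"az": 0,"jaw": -1}
    - {"tx": 0,"ty": 0,"tz": 0.025,"ax": 0,"ay": 0,"az": 0,"jaw": -1}
    - {"tx": 0,"ty": 0,"tz": 0.02,"ax": 0,"ay": 0,"az": 0,"jaw": -1}
    - {"tx": 0,"ty": 0,"tz": 0,"ax": 0,"ay": 0,"az": 0,"jaw": -1}
    - {"tx": 0,"ty": 0,"tz": 0,"ax": 0,"ay": 0,"az": 0,"jaw": 1}
    - {"tx": 0,"ty": 0,"tz": 0,"ax": 0,"ay": 0,"az": 0,"jaw": 1}
    - {"tx": 0,"ty": 0,"tz": 0,"ax": 0,"ay": 0,"az": 0,"jaw": 1}
    - {"tx": 0,"ty": 0,"tz": 0,"ax": 0,"ay": 0,"az": 0,"jaw": 1}
    - {"tx": 0,"ty": 0,"tz": 0,"ax": 0,"ay": 0,"az": 0,"jaw": 1}
    - {"tx": 0,"ty": 0,"tz": 0,"ax": 0,"ay": 0,"az": 0,"jaw": 1}
  squeeze: 10

```text
clock: 5.1
position: [0.475, 0.2263, 0.0051]
orientation: [179.9, -0.1, 39.2]
force: [-0.5, -1.2, 7.3]
finger_gap: 0.0581
grip_force: 10.0
```

Call:
move_arm:
  series:
    - {"tx": 0,"ty": 0,"tz": 0,"ax": 0,"ay": 0,"az": 0,"jaw": 1}
    - {"tx": 0,"ty": 0,"tz": 0,"ax": 0,"ay": 0,"az": 0,"jaw": 1}
    - {"tx": 0,"ty": 0,"tz": 0,"ax": 0,"ay": 0,"az": 0,"jaw": 1}

```text
clock: 5.4
position: [0.475, 0.2263, 0.0051]
orientation: [180.0, -0.1, 39.2]
force: [-0.1, -2.2, 6.5]
finger_gap: 0.0579
grip_force: 10.0
```

```bash
python3 - <<'E'
from h import *
p=capture("side");q=capture("wrist")
a=cv2.resize(p["img"][220:340,230:330],(500,600),interpolation=2)
b=cv2.resize(q["img"],(300,225));c=np.zeros((600,300,3),np.uint8);c[:225]=b
cv2.imwrite("pics/g1.png",np.hstack([a,c]));to([.474,.2255,.004])
E
```

```text
tcp [0.4749 0.2263 0.005 ] [ 1.7995e+02 -1.1000e-01  3.9230e+01] F [-1.7 -1.5  5.4] t 5.5 gap 0.0579 grip 10.0
tool delta [-0.0012  0.      0.001 ]
```

View pics/g1.png

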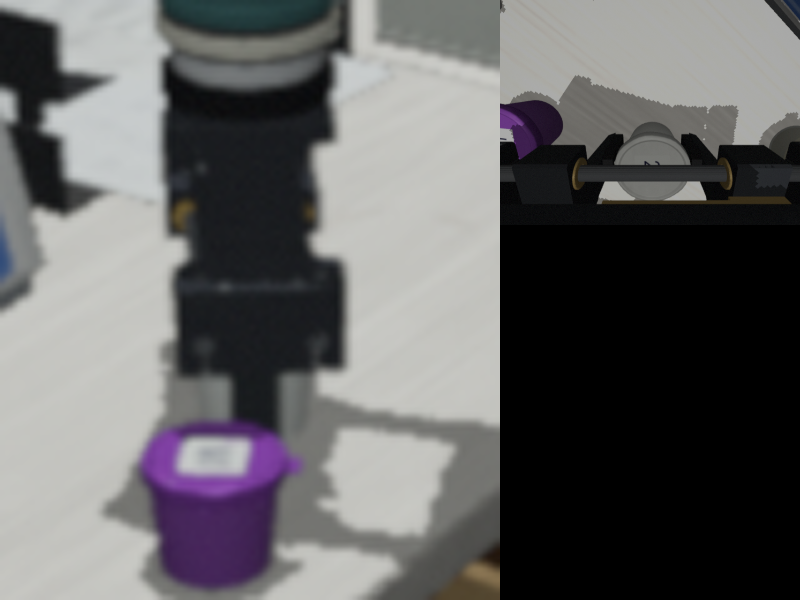

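The gap is 58 mm. The cup tapers and has a lid tab, and the tab (towards −x,+y) lies right on my finger line, so I'm pinching it. I'll open, turn to about yaw 90, and grip again.

Call:
move_arm:
  series:
    - {"tx": 0,"ty": 0,"tz": 0,"ax": 0,"ay": 0,"az": 0,"jaw": -1}
    - {"tx": 0,"ty": 0,"tz": 0,"ax": 0,"ay": 0,"az": 0,"jaw": -1}
    - {"tx": 0,"ty": 0,"tz": 0,"ax": 0,"ay": 0,"az": 0,"jaw": -1}
    - {"tx": 0,"ty": 0,"tz": 0,"ax": 0,"ay": 0,"az": 0,"jaw": -1}
    - {"tx": 0,"ty": 0,"tz": 0,"ax": 0,"ay": 0,"az": 0,"jaw": -1}

```text
clock: 6.0
position: [0.4736, 0.2259, 0.0035]
orientation: [-180.0, 0.0, 39.2]
force: [-0.0, -0.1, 0.1]
finger_gap: 0.0881
grip_force: 0.0
```

Call:
move_arm:
  series:
    - {"tx": 0,"ty": 0,"tz": -0.05,"ax": 0,"ay": 0,"az": 0,"jaw": -1}
    - {"tx": 0,"ty": 0,"tz": -0.05,"ax": 0,"ay": 0,"az": -8.5,"jaw": -1}
    - {"tx": 0,"ty": 0,"tz": 0,"ax": 0,"ay": 0,"az": -8.5,"jaw": -1}
    - {"tx": 0,"ty": 0,"tz": 0,"ax": 0,"ay": 0,"az": -8.5,"jaw": -1}
    - {"tx": 0,"ty": 0,"tz": 0,"ax": 0,"ay": 0,"az": -8.5,"jaw": -1}
    - {"tx": 0,"ty": 0,"tz": 0,"ax": 0,"ay": 0,"az": -8.5,"jaw": -1}
    - {"tx": 0,"ty": 0,"tz": 0,"ax": 0,"ay": 0,"az": -8.5,"jaw": -1}
    - {"tx": 0,"ty": 0,"tz": 0,"ax": 0,"ay": 0,"az": 0,"jaw": -1}

```text
clock: 6.8
position: [0.4736, 0.2258, 0.1035]
orientation: [-180.0, 0.0, 90.2]
force: [0.0, -0.2, -0.6]
finger_gap: 0.0879
grip_force: 0.0
```

```bash
python3 - <<'E'
from h import *
p=capture("wrist");C=cloud(p)
t=capture("top");c2=cloud(t);cup=None
for d in models.silhouettes("cup_white_mid",p):
    m=d["mask"]&(abs(C[...,2]-.05)<.006); print(m.sum(),d["conf"],cv2.minEnclosingCircle((C[m][:,:2]*1000).astype(np.float32)) if m.sum() else 0, np.median(C[m],0))
cv2.imwrite("pics/w3.png",p["img"]); to([.474,.2255,.004])
E
```

```text
6414 0.73 ((472.3630676269531, 228.60794067382812), 31.8326416015625) [0.47340322 0.22827227 0.04788006]
9790 0.64 ((417.7178039550781, 325.5158386230469), 31.863319396972656) [0.42021053 0.32742388 0.04789889]
tcp [0.4737 0.2259 0.1036] [-179.99    0.     90.05] F [-0.4 -1.1 -0.2] t 6.95 gap 0.088 grip 0.0
tool delta [-0.0004  0.0003  0.0996]
```

View pics/w3.png

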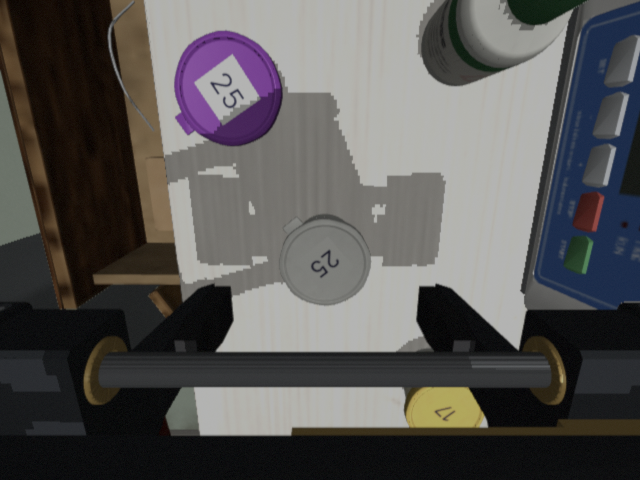

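The wrist view shows the cup upright at (325,262), with its tab at (293,226), now 45° off the finger line. Gripping here.

Call:
move_arm:
  series:
    - {"tx": 0.0012,"ty": -0.0005,"tz": 0.03,"ax": 0,"ay": 0,"az": 0,"jaw": -1}
    - {"tx": 0,"ty": 0,"tz": 0.03,"ax": 0,"ay": 0,"az": 0,"jaw": -1}
    - {"tx": 0,"ty": 0,"tz": 0.025,"ax": 0,"ay": 0,"az": 0,"jaw": -1}
    - {"tx": 0,"ty": 0,"tz": 0.015,"ax": 0,"ay": 0,"az": 0,"jaw": -1}
    - {"tx": 0,"ty": 0,"tz": 0,"ax": 0,"ay": 0,"az": 0,"jaw": -1}
    - {"tx": 0,"ty": 0,"tz": 0,"ax": 0,"ay": 0,"az": 0,"jaw": 1}
    - {"tx": 0,"ty": 0,"tz": 0,"ax": 0,"ay": 0,"az": 0,"jaw": 1}
    - {"tx": 0,"ty": 0,"tz": 0,"ax": 0,"ay": 0,"az": 0,"jaw": 1}
    - {"tx": 0,"ty": 0,"tz": 0,"ax": 0,"ay": 0,"az": 0,"jaw": 1}
    - {"tx": 0,"ty": 0,"tz": 0,"ax": 0,"ay": 0,"az": 0,"jaw": 1}
    - {"tx": 0,"ty": 0,"tz": 0,"ax": 0,"ay": 0,"az": 0,"jaw": 1}
    - {"tx": 0,"ty": 0,"tz": 0,"ax": 0,"ay": 0,"az": 0,"jaw": 1}
  squeeze: 10

```text
clock: 8.15
position: [0.4737, 0.2273, 0.0043]
orientation: [180.0, -0.0, 90.2]
force: [-1.0, -0.7, 5.1]
finger_gap: 0.058
grip_force: 10.0
```

Same 58 mm gap, so the tab wasn't the cause. I'll lift a little and look at what the pads hold.

Call:
move_arm:
  series:
    - {"tx": 0,"ty": 0,"tz": -0.01,"ax": 0,"ay": 0,"az": 0,"jaw": 1}
    - {"tx": 0,"ty": 0,"tz": -0.02,"ax": 0,"ay": 0,"az": 0,"jaw": 1}
    - {"tx": 0,"ty": 0,"tz": -0.03,"ax": 0,"ay": 0,"az": 0,"jaw": 1}
    - {"tx": 0,"ty": 0,"tz": -0.03,"ax": 0,"ay": 0,"az": 0,"jaw": 1}
    - {"tx": 0,"ty": 0,"tz": 0,"ax": 0,"ay": 0,"az": 0,"jaw": 1}

```text
clock: 8.65
position: [0.4765, 0.2285, 0.0985]
orientation: [179.5, -0.2, 90.2]
force: [1.8, 0.2, 0.1]
finger_gap: 0.0577
grip_force: 10.0
```

```bash
python3 - <<'E'
from h import *
p=capture("side");q=capture("wrist")
a=cv2.resize(p["img"][220:320,230:330],(500,500),interpolation=2)
b=cv2.resize(q["img"][200:440],(300,112));c=np.zeros((500,300,3),np.uint8);c[:112]=b
cv2.imwrite("pics/g2.png",np.hstack([a,c]));to([.474,.2255,.004])
C=cloud(q)
for d in models.silhouettes("cup_white_mid",q):
    P=C[d["mask"]];print(d["conf"],d["position"],len(P),np.percentile(P,[5,50,95],axis=0).round(3).tolist())
E
```

```text
tcp [0.4737 0.2272 0.0945] [ 1.7991e+02 -4.0000e-02  9.0220e+01] F [ 0.1  1.  -0.3] t 8.75 gap 0.0581 grip 10.0
tool delta [-0.0018  0.0002  0.0905]
0.74 [0.1898, 0.3411] 10697 [[0.396, 0.303, 0.046], [0.42, 0.327, 0.048], [0.445, 0.35, 0.049]]
0.61 [0.6896, 0.5016] 15442 [[0.453, 0.204, 0.109], [0.474, 0.24, 0.14], [0.496, 0.254, 0.141]]
```

View pics/g2.png

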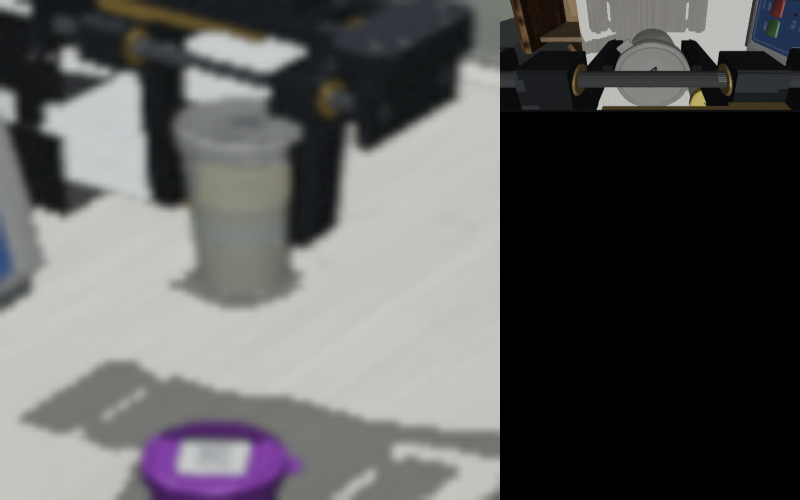

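The cup is held upright and well in the jaw; its bottom is about 3.5 mm below the TCP. Moving it over the tray.

Call:
move_arm:
  series:
    - {"tx": -0.02,"ty": 0.0014,"tz": -0.02,"ax": 0,"ay": 0,"az": 0,"jaw": 1}
    - {"tx": -0.035,"ty": 0.0025,"tz": -0.01,"ax": 0,"ay": 0,"az": 0,"jaw": 1}
    - {"tx": -0.045,"ty": 0.003,"tz": 0,"ax": 0,"ay": 0,"az": 0,"jaw": 1}
    - {"tx": -0.045,"ty": 0.003,"tz": 0,"ax": 0,"ay": 0,"az": 0,"jaw": 1}
    - {"tx": -0.045,"ty": 0.003,"tz": 0,"ax": 0,"ay": 0,"az": 0,"jaw": 1}
    - {"tx": -0.045,"ty": 0.003,"tz": 0,"ax": 0,"ay": 0,"az": 0,"jaw": 1}
    - {"tx": -0.045,"ty": 0.003,"tz": 0,"ax": 0,"ay": 0,"az": 0,"jaw": 1}
    - {"tx": -0.045,"ty": 0.003,"tz": 0,"ax": 0,"ay": 0,"az": 0,"jaw": 1}
    - {"tx": -0.045,"ty": 0.003,"tz": 0,"ax": 0,"ay": 0,"az": 0,"jaw": 1}
    - {"tx": -0.045,"ty": 0.003,"tz": 0,"ax": 0,"ay": 0,"az": 0,"jaw": 1}
    - {"tx": -0.045,"ty": 0.003,"tz": 0,"ax": 0,"ay": 0,"az": 0,"jaw": 1}
    - {"tx": -0.045,"ty": 0.003,"tz": 0,"ax": 0,"ay": 0,"az": 0,"jaw": 1}

```text
clock: 10.0
position: [0.5075, -0.2788, 0.1213]
orientation: [-179.8, -0.1, 90.2]
force: [1.2, 1.0, -0.1]
finger_gap: 0.0583
grip_force: 10.0
```

Call:
move_arm:
  series:
    - {"tx": -0.005,"ty": 0,"tz": 0,"ax": 0,"ay": 0,"az": 8.1,"jaw": 1}
    - {"tx": 0,"ty": 0,"tz": 0,"ax": 0,"ay": 0,"az": 8.1,"jaw": 1}
    - {"tx": 0,"ty": 0,"tz": 0,"ax": 0,"ay": 0,"az": 8.1,"jaw": 1}
    - {"tx": 0,"ty": 0,"tz": 0,"ax": 0,"ay": 0,"az": 8.1,"jaw": 1}
    - {"tx": 0,"ty": 0,"tz": 0,"ax": 0,"ay": 0,"az": 8.1,"jaw": 1}
    - {"tx": 0,"ty": 0,"tz": 0,"ax": 0,"ay": 0,"az": 8.1,"jaw": 1}
    - {"tx": 0,"ty": 0,"tz": 0,"ax": 0,"ay": 0,"az": 8.1,"jaw": 1}
    - {"tx": 0,"ty": 0,"tz": 0,"ax": 0,"ay": 0,"az": 8.1,"jaw": 1}
    - {"tx": 0,"ty": 0,"tz": 0,"ax": 0,"ay": 0,"az": 8.1,"jaw": 1}
    - {"tx": 0,"ty": 0,"tz": 0,"ax": 0,"ay": 0,"az": 8.1,"jaw": 1}
    - {"tx": 0,"ty": 0,"tz": 0,"ax": 0,"ay": 0,"az": 8.1,"jaw": 1}
    - {"tx": 0,"ty": 0,"tz": 0,"ax": 0,"ay": 0,"az": 0,"jaw": 1}

```text
clock: 11.2
position: [0.5077, -0.2819, 0.1213]
orientation: [-179.9, 0.2, 1.1]
force: [-0.2, 0.3, -0.5]
finger_gap: 0.0582
grip_force: 10.0
```

```bash
python3 - <<'E'
from h import *
q=capture("wrist");C=cloud(q)
to([.5085,-.283,.0155])
for d in models.silhouettes("cup_white_mid",q):
    P=C[d["mask"]];print("cup",d["conf"],len(P),np.percentile(P,[5,50,95],axis=0).round(3).tolist())
for n,z in (("tray_centre",.012),("tray_front",.044),("door_hinge",.04)):
    for d in models.place_of(n,q): print(n,round(d["conf"],2),d["position"],at_z(q,d["position"],z).round(4))
v,u=np.mgrid[:480,:640]
m=(abs(C[...,2]-.056)<.005)&(C[...,0]<.475)&(C[...,0]>.43)&(abs(C[...,1]+.28)<.05)
if m.sum()>20: print(cv2.boxPoints(cv2.minAreaRect((C[m][:,:2]*1000).astype(np.float32))))
E
```

```text
tcp [ 0.5079 -0.282   0.1216] [-179.88    0.18    1.29] F [-0.3  0.3  0.4] t 11.25 gap 0.0581 grip 10.0
tool delta [0.0009 0.0012 0.1061]
cup 0.58 15110 [[0.484, -0.303, 0.136], [0.52, -0.281, 0.165], [0.534, -0.26, 0.166]]
tray_centre 0.59 [0.4975, 0.5158] [ 0.508  -0.2856  0.012 ]
tray_front 0.57 [0.3652, 0.3072] [ 0.5586 -0.1974  0.044 ]
door_hinge 0.56 [0.3621, 0.3073] [ 0.5592 -0.1961  0.04  ]
```

Call:
move_arm:
  series:
    - {"tx": 0.001,"ty": 0.0015,"tz": 0.02,"ax": 0,"ay": 0,"az": 0,"jaw": 1}
    - {"tx": 0,"ty": 0,"tz": 0.025,"ax": 0,"ay": 0,"az": 0,"jaw": 1}
    - {"tx": 0,"ty": 0,"tz": 0.025,"ax": 0,"ay": 0,"az": 0,"jaw": 1}
    - {"tx": 0,"ty": 0,"tz": 0.02,"ax": 0,"ay": 0,"az": 0,"jaw": 1}
    - {"tx": 0,"ty": 0,"tz": 0.01,"ax": 0,"ay": 0,"az": 0,"jaw": 1}
    - {"tx": 0,"ty": 0,"tz": 0.004,"ax": 0,"ay": 0,"az": 0,"jaw": 1}
    - {"tx": 0,"ty": 0,"tz": 0.001,"ax": 0,"ay": 0,"az": 0,"jaw": 1}
    - {"tx": 0,"ty": 0,"tz": 0,"ax": 0,"ay": 0,"az": 0,"jaw": 1}
    - {"tx": 0,"ty": 0,"tz": 0,"ax": 0,"ay": 0,"az": 0,"jaw": 1}

```text
clock: 12.35
position: [0.5111, -0.2848, 0.0199]
orientation: [179.9, -0.1, 1.1]
force: [-0.5, 0.4, -0.6]
finger_gap: 0.0583
grip_force: 10.0
```

Call:
move_arm:
  series:
    - {"tx": 0,"ty": 0,"tz": 0.002,"ax": 0,"ay": 0,"az": 0,"jaw": 1}
    - {"tx": 0,"ty": 0,"tz": 0,"ax": 0,"ay": 0,"az": 0,"jaw": 1}

```text
clock: 12.55
position: [0.5104, -0.2843, 0.0171]
orientation: [180.0, -0.0, 1.1]
force: [0.0, 0.5, -1.2]
finger_gap: 0.0579
grip_force: 10.0
```

Call:
move_arm:
  series:
    - {"tx": 0,"ty": 0,"tz": 0.001,"ax": 0,"ay": 0,"az": 0,"jaw": 1}
    - {"tx": 0,"ty": 0,"tz": 0,"ax": 0,"ay": 0,"az": 0,"jaw": 1}

```text
clock: 12.75
position: [0.5105, -0.2844, 0.0163]
orientation: [180.0, -0.0, 1.1]
force: [-1.8, 0.7, 3.2]
finger_gap: 0.0578
grip_force: 10.0
```

Call:
move_arm:
  series:
    - {"tx": 0,"ty": 0,"tz": 0,"ax": 0,"ay": 0,"az": 0,"jaw": -1}
    - {"tx": 0,"ty": 0,"tz": 0,"ax": 0,"ay": 0,"az": 0,"jaw": -1}
    - {"tx": 0,"ty": 0,"tz": 0,"ax": 0,"ay": 0,"az": 0,"jaw": -1}
    - {"tx": 0,"ty": 0,"tz": 0,"ax": 0,"ay": 0,"az": 0,"jaw": -1}
    - {"tx": 0,"ty": 0,"tz": 0,"ax": 0,"ay": 0,"az": 0,"jaw": -1}
    - {"tx": 0,"ty": 0,"tz": -0.02,"ax": 0,"ay": 0,"az": 0,"jaw": -1}
    - {"tx": 0,"ty": 0,"tz": -0.03,"ax": 0,"ay": 0,"az": 0,"jaw": -1}
    - {"tx": 0,"ty": 0,"tz": -0.04,"ax": 0,"ay": 0,"az": 0,"jaw": -1}
    - {"tx": 0,"ty": 0,"tz": -0.03,"ax": 0,"ay": 0,"az": 0,"jaw": -1}
    - {"tx": 0,"ty": 0,"tz": 0,"ax": 0,"ay": 0,"az": 0,"jaw": 1}

```text
clock: 13.75
position: [0.5136, -0.2863, 0.1415]
orientation: [179.7, -0.5, 1.1]
force: [0.2, -0.4, 0.4]
finger_gap: 0.0821
grip_force: 0.0
```

```bash
python3 - <<'E'
from h import *
q=capture("wrist");C=cloud(q);to([.42,-.283,.12])
cv2.imwrite("pics/w4.png",q["img"])
for d in models.silhouettes("cup_white_mid",q):
    P=C[d["mask"]];print("cup",d["conf"],len(P),np.percentile(P,[2,50,98],axis=0).round(3).tolist())
E
```

```text
tcp [ 0.5121 -0.2854  0.1387] [179.81  -0.29   1.12] F [ 0.2 -0.6 -0.2] t 13.8 gap 0.0781 grip 0.0
tool delta [-0.0921 -0.0043  0.0183]
cup 0.68 5279 [[0.484, -0.31, 0.054], [0.512, -0.284, 0.06], [0.537, -0.258, 0.062]]
```

View pics/w4.png

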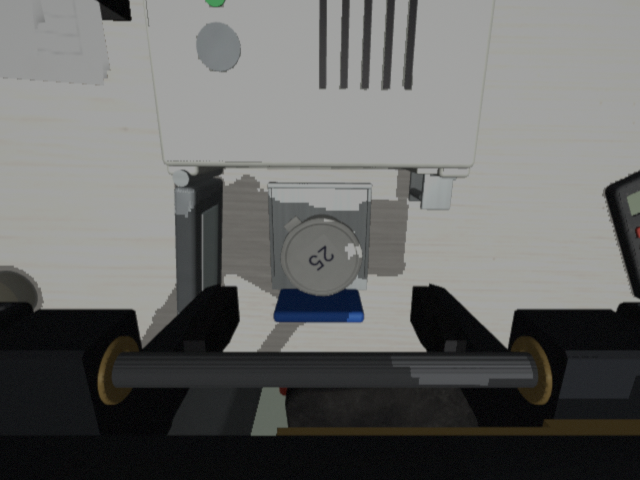

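The cup stands upright on the tray, with the lid at (321,257) and its top at z 0.061. Now I'll close the jaw, back off and drop in front of the blue plate.

Call:
move_arm:
  series:
    - {"tx": -0.03,"ty": -0.0015,"tz": 0,"ax": 0,"ay": 0,"az": 0,"jaw": 1}
    - {"tx": -0.035,"ty": -0.0015,"tz": 0,"ax": 0,"ay": 0,"az": 0,"jaw": 1}
    - {"tx": -0.025,"ty": -0.0013,"tz": 0,"ax": 0,"ay": 0,"az": 0,"jaw": 1}
    - {"tx": 0,"ty": 0,"tz": 0.03,"ax": 0,"ay": 0,"az": 0,"jaw": 1}
    - {"tx": 0,"ty": 0,"tz": 0.03,"ax": 0,"ay": 0,"az": 0,"jaw": 1}
    - {"tx": 0,"ty": 0,"tz": 0.03,"ax": 0,"ay": 0,"az": 0,"jaw": 1}
    - {"tx": 0,"ty": 0,"tz": 0.014,"ax": 0,"ay": 0,"az": 0,"jaw": 1}
    - {"tx": 0,"ty": 0,"tz": 0,"ax": 0,"ay": 0,"az": 0,"jaw": 1}
    - {"tx": 0,"ty": 0,"tz": 0,"ax": 0,"ay": 0,"az": 0,"jaw": 1}

```text
clock: 14.75
position: [0.42, -0.2815, 0.0314]
orientation: [-180.0, 0.1, 1.1]
force: [-0.2, 0.3, -0.4]
finger_gap: 0.0021
grip_force: 0.0
```

Call:
move_arm:
  series:
    - {"tx": 0.01,"ty": 0,"tz": 0,"ax": 0,"ay": 0,"az": 0,"jaw": 1}
    - {"tx": 0.008,"ty": 0,"tz": 0,"ax": 0,"ay": 0,"az": 0,"jaw": 1}
    - {"tx": 0.005,"ty": 0,"tz": 0,"ax": 0,"ay": 0,"az": 0,"jaw": 1}
    - {"tx": 0.004,"ty": 0,"tz": 0,"ax": 0,"ay": 0,"az": 0,"jaw": 1}
    - {"tx": 0.006,"ty": 0,"tz": 0,"ax": 0,"ay": 0,"az": 0,"jaw": 1}
    - {"tx": 0.008,"ty": 0,"tz": 0,"ax": 0,"ay": 0,"az": 0,"jaw": 1}
    - {"tx": 0.008,"ty": 0,"tz": 0,"ax": 0,"ay": 0,"az": 0,"jaw": 1}
    - {"tx": 0.008,"ty": 0,"tz": 0,"ax": 0,"ay": 0,"az": 0,"jaw": 1}
    - {"tx": 0.008,"ty": 0,"tz": 0,"ax": 0,"ay": 0,"az": 0,"jaw": 1}
    - {"tx": 0.008,"ty": 0,"tz": 0,"ax": 0,"ay": 0,"az": 0,"jaw": 1}
    - {"tx": 0.008,"ty": 0,"tz": 0,"ax": 0,"ay": 0,"az": 0,"jaw": 1}

```text
clock: 15.85
position: [0.5018, -0.2802, 0.0316]
orientation: [180.0, 0.0, 1.1]
force: [-1.4, -1.0, 0.1]
finger_gap: 0.0001
grip_force: 0.8
```

Call:
move_arm:
  series:
    - {"tx": 0.008,"ty": 0,"tz": 0,"ax": 0,"ay": 0,"az": 0,"jaw": 1}
    - {"tx": 0.008,"ty": 0,"tz": 0,"ax": 0,"ay": 0,"az": 0,"jaw": 1}
    - {"tx": 0.008,"ty": 0,"tz": 0,"ax": 0,"ay": 0,"az": 0,"jaw": 1}
    - {"tx": 0.008,"ty": 0,"tz": 0,"ax": 0,"ay": 0,"az": 0,"jaw": 1}
    - {"tx": 0.006,"ty": 0,"tz": 0,"ax": 0,"ay": 0,"az": 0,"jaw": 1}
    - {"tx": 0.005,"ty": 0,"tz": 0,"ax": 0,"ay": 0,"az": 0,"jaw": 1}
    - {"tx": 0.003,"ty": 0,"tz": 0,"ax": 0,"ay": 0,"az": 0,"jaw": 1}
    - {"tx": 0,"ty": 0,"tz": 0,"ax": 0,"ay": 0,"az": 0,"jaw": 1}

```text
clock: 16.65
position: [0.5478, -0.2791, 0.0318]
orientation: [-180.0, -0.0, 1.1]
force: [-0.2, 0.1, -0.3]
finger_gap: 0.0002
grip_force: 0.0
```

Call:
move_arm:
  series:
    - {"tx": 0.004,"ty": 0,"tz": 0,"ax": 0,"ay": 0,"az": 0,"jaw": 1}
    - {"tx": 0.003,"ty": 0,"tz": 0,"ax": 0,"ay": 0,"az": 0,"jaw": 1}
    - {"tx": 0.002,"ty": 0,"tz": 0,"ax": 0,"ay": 0,"az": 0,"jaw": 1}

```text
clock: 16.95
position: [0.5562, -0.2789, 0.0317]
orientation: [-180.0, 0.0, 1.1]
force: [-1.0, 0.5, -0.3]
finger_gap: 0.0004
grip_force: 0.7
```

Call:
move_arm:
  series:
    - {"tx": 0.002,"ty": 0,"tz": 0,"ax": 0,"ay": 0,"az": 0,"jaw": 1}
    - {"tx": 0.001,"ty": 0,"tz": 0,"ax": 0,"ay": 0,"az": 0,"jaw": 1}

```text
clock: 17.15
position: [0.5576, -0.2789, 0.0316]
orientation: [-180.0, 0.2, 1.1]
force: [-8.7, -0.7, 6.4]
finger_gap: 0.0007
grip_force: 4.2
```

Call:
move_arm:
  series:
    - {"tx": 0.001,"ty": 0,"tz": 0,"ax": 0,"ay": 0,"az": 0,"jaw": 1}
    - {"tx": 0.001,"ty": 0,"tz": 0,"ax": 0,"ay": 0,"az": 0,"jaw": 1}

```text
clock: 17.35
position: [0.5577, -0.2789, 0.0316]
orientation: [-179.9, 0.4, 1.1]
force: [-14.0, -0.7, 9.6]
finger_gap: 0.0004
grip_force: 7.1
```

The force rose with no more motion, so the tray is at its stop. Backing off and checking.

Call:
move_arm:
  series:
    - {"tx": -0.02,"ty": 0,"tz": 0,"ax": 0,"ay": 0,"az": 0,"jaw": 1}
    - {"tx": -0.045,"ty": 0,"tz": 0,"ax": 0,"ay": 0,"az": 0,"jaw": 1}
    - {"tx": -0.045,"ty": 0,"tz": 0,"ax": 0,"ay": 0,"az": 0,"jaw": 1}
    - {"tx": -0.03,"ty": 0,"tz": -0.04,"ax": 0,"ay": 0,"az": 0,"jaw": 1}
    - {"tx": 0,"ty": 0,"tz": -0.045,"ax": 0,"ay": 0,"az": 0,"jaw": 1}
    - {"tx": 0,"ty": 0,"tz": -0.02,"ax": 0,"ay": 0,"az": 0,"jaw": 1}
    - {"tx": 0,"ty": 0,"tz": 0,"ax": 0,"ay": 0,"az": 0,"jaw": 1}

```text
clock: 18.05
position: [0.424, -0.2839, 0.1413]
orientation: [179.7, -0.5, 1.1]
force: [-1.0, -0.9, 0.3]
finger_gap: 0.0007
grip_force: 0.0
```

```bash
python3 - <<'E'
from h import *
q=capture("wrist");C=cloud(q);to([.45,-.1,.139])
cv2.imwrite("pics/w5.png",q["img"])
v,u=np.mgrid[:480,:640]
m=(C[...,2]>.02)&(C[...,2]<.058)&(C[...,0]<.59)&(C[...,0]>.53)&(abs(C[...,1]+.28)<.045)
b=q["img"].astype(int);m&=(b[...,0]>b[...,2]+40)
print("plate blue",m.sum(),np.percentile(C[m],[3,50,97],axis=0).round(4).tolist() if m.sum() else 0)
for d in models.silhouettes("cup_white_mid",q):
    P=C[d["mask"]];print("cup",d["conf"],len(P),np.percentile(P,[2,50,98],axis=0).round(3).tolist())
m=(abs(C[...,2]-.074)<.004)&(C[...,0]<.555)&(abs(C[...,1]+.19)<.03);P=C[m]
print("door",len(P),np.polyfit(P[:,0],P[:,1],1) if len(P)>20 else 0)
E
```

```text
tcp [ 0.4227 -0.2828  0.1389] [179.81  -0.26   1.1 ] F [-0.2  0.3 -0.5] t 18.1 gap 0.0007 grip 0.0
tool delta [ 0.0308 -0.1823 -0.0006]
plate blue 2034 [[0.5687, -0.3134, 0.0527], [0.5725, -0.2815, 0.0552], [0.577, -0.2496, 0.0567]]
door 5548 [-0.081772   -0.15212477]
```

View pics/w5.png

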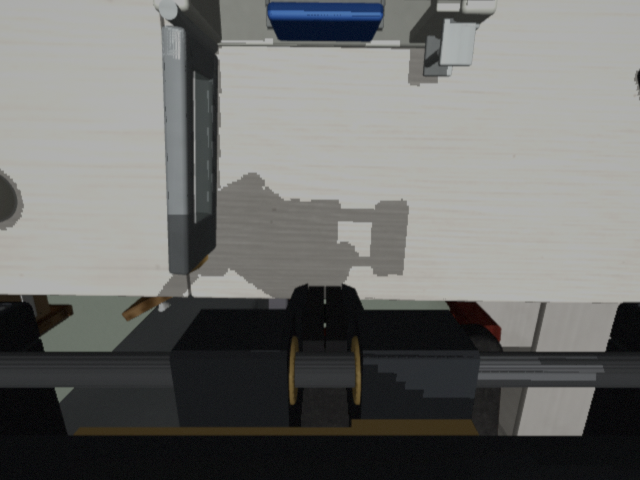

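The blue plate is home: outer face at x ≈ 0.5687, edge at row 40. The door still stands open, with a hinge estimate of (0.5605, −0.196) and an angle of about 1.67. Going round to the door's outer face.

Call:
move_arm:
  series:
    - {"tx": 0.01,"ty": -0.0356,"tz": 0,"ax": 0,"ay": 0,"az": 0,"jaw": 1}
    - {"tx": 0.01,"ty": -0.0356,"tz": 0,"ax": 0,"ay": 0,"az": 0,"jaw": 1}
    - {"tx": 0.01,"ty": -0.0356,"tz": 0,"ax": 0,"ay": 0,"az": 0,"jaw": 1}
    - {"tx": 0.01,"ty": -0.0356,"tz": 0,"ax": 0,"ay": 0,"az": 0,"jaw": 1}
    - {"tx": 0,"ty": 0,"tz": 0,"ax": 0,"ay": 0,"az": -8.4,"jaw": 1}
    - {"tx": 0,"ty": 0,"tz": 0,"ax": 0,"ay": 0,"az": -8.4,"jaw": 1}
    - {"tx": 0,"ty": 0,"tz": 0,"ax": 0,"ay": 0,"az": -8.4,"jaw": 1}
    - {"tx": 0,"ty": 0,"tz": 0,"ax": 0,"ay": 0,"az": -8.4,"jaw": 1}
    - {"tx": 0,"ty": 0,"tz": 0,"ax": 0,"ay": 0,"az": -8.4,"jaw": 1}
    - {"tx": 0,"ty": 0,"tz": 0,"ax": 0,"ay": 0,"az": -8.4,"jaw": 1}
    - {"tx": 0,"ty": 0,"tz": 0,"ax": 0,"ay": 0,"az": -8.4,"jaw": 1}
    - {"tx": 0,"ty": 0,"tz": 0,"ax": 0,"ay": 0,"az": -8.4,"jaw": 1}

```text
clock: 19.35
position: [0.457, -0.1377, 0.134]
orientation: [-179.7, 0.0, 68.7]
force: [-0.3, -0.4, 0.1]
finger_gap: 0.0007
grip_force: 0.0
```

Call:
move_arm:
  series:
    - {"tx": 0,"ty": 0,"tz": 0,"ax": 0,"ay": 0,"az": -8.4,"jaw": 1}
    - {"tx": 0,"ty": 0,"tz": 0,"ax": 0,"ay": 0,"az": -8.4,"jaw": 1}
    - {"tx": 0,"ty": 0,"tz": 0,"ax": 0,"ay": 0,"az": 0,"jaw": 1}

```text
clock: 19.65
position: [0.457, -0.1378, 0.1343]
orientation: [-179.8, -0.1, 85.2]
force: [-0.1, 0.3, 0.1]
finger_gap: 0.0007
grip_force: 0.0
```

```bash
python3 - <<'E'
from h import *
to([.4596,-.1397,.035])
E
```

```text
tcp [ 0.457  -0.1378  0.1343] [-1.7976e+02 -7.0000e-02  8.5170e+01] F [-0.1  0.3  0.1] t 19.65 gap 0.0007 grip 0.0
tool delta [-0.0018  0.0031  0.0992]
```

Down, then approach the face, watching the force.

Call:
move_arm:
  series:
    - {"tx": 0,"ty": 0.001,"tz": 0.03,"ax": 0,"ay": 0,"az": 0,"jaw": 1}
    - {"tx": 0,"ty": 0.001,"tz": 0.03,"ax": 0,"ay": 0,"az": 0,"jaw": 1}
    - {"tx": 0,"ty": 0.001,"tz": 0.03,"ax": 0,"ay": 0,"az": 0,"jaw": 1}
    - {"tx": 0,"ty": 0,"tz": 0.01,"ax": 0,"ay": 0,"az": 0,"jaw": 1}
    - {"tx": -0.015,"ty": 0,"tz": 0,"ax": 0,"ay": 0,"az": 0,"jaw": 1}
    - {"tx": -0.01,"ty": 0,"tz": 0,"ax": 0,"ay": 0,"az": 0,"jaw": 1}
    - {"tx": -0.006,"ty": 0,"tz": 0,"ax": 0,"ay": 0,"az": 0,"jaw": 1}
    - {"tx": 0,"ty": 0,"tz": 0,"ax": 0,"ay": 0,"az": 0,"jaw": 1}

```text
clock: 20.45
position: [0.4599, -0.1714, 0.0383]
orientation: [179.8, 0.1, 85.0]
force: [-0.1, 0.3, -0.1]
finger_gap: 0.0004
grip_force: 0.0
```

Call:
move_arm:
  series:
    - {"tx": -0.0111,"ty": -0.0013,"tz": 0,"ax": 0,"ay": 0,"az": -6,"jaw": 1}
    - {"tx": -0.0111,"ty": -0.0013,"tz": 0,"ax": 0,"ay": 0,"az": -6,"jaw": 1}
    - {"tx": -0.0111,"ty": -0.0013,"tz": 0,"ax": 0,"ay": 0,"az": -6,"jaw": 1}
    - {"tx": -0.0111,"ty": -0.0013,"tz": 0,"ax": 0,"ay": 0,"az": -6,"jaw": 1}
    - {"tx": -0.0111,"ty": -0.0013,"tz": 0,"ax": 0,"ay": 0,"az": -6,"jaw": 1}

```text
clock: 20.95
position: [0.4595, -0.2255, 0.0377]
orientation: [179.9, 0.0, 115.3]
force: [-0.3, 1.9, -0.0]
finger_gap: 0.0005
grip_force: 0.5
```

```bash
cat >> h.py <<'E'
def dr():
    s=telemetry.state();y=s["orientation"][2];th=np.radians(181.1-y)
    a=np.radians(y-180);e=np.array([np.sin(a),-np.cos(a)]);n=np.array([-np.cos(a),-np.sin(a)])
    g=np.array([.5605,-.196])+.105*e+.018*n
    to([*g,s["position"][2]]);print("tool-implied door deg",np.degrees(th))
E
python3 -c "
from h import *
dr()
p=capture('top');C=cloud(p)
m=(abs(C[...,2]-.074)<.004)&(C[...,0]<.57)&(C[...,0]>.4)&(C[...,1]<-.17)&(C[...,1]>-.36)
print(m.sum(),cv2.boxPoints(cv2.minAreaRect((C[m][:,:2]*1000).astype(np.float32))).round())"
```

```text
tcp [ 0.4595 -0.2255  0.0377] [1.7994e+02 5.0000e-02 1.1532e+02] F [-0.3  1.9 -0. ] t 20.95 gap 0.0005 grip 0.5
tool delta [ 0.0015 -0.0011 -0.    ]
tool-implied door deg 65.78231047508855
24 [[ 423. -188.]
 [ 424. -359.]
 [ 570. -358.]
 [ 569. -188.]]
```

The door is following. On to about 12°.

Call:
move_arm:
  series:
    - {"tx": -0.0111,"ty": -0.0013,"tz": 0,"ax": 0,"ay": 0,"az": -6,"jaw": 1}
    - {"tx": -0.0111,"ty": -0.0013,"tz": 0,"ax": 0,"ay": 0,"az": -6,"jaw": 1}
    - {"tx": -0.0111,"ty": -0.0013,"tz": 0,"ax": 0,"ay": 0,"az": -6,"jaw": 1}
    - {"tx": -0.0111,"ty": -0.0013,"tz": 0,"ax": 0,"ay": 0,"az": -6,"jaw": 1}
    - {"tx": -0.0111,"ty": -0.0013,"tz": 0,"ax": 0,"ay": 0,"az": -6,"jaw": 1}
    - {"tx": -0.0111,"ty": -0.0013,"tz": 0,"ax": 0,"ay": 0,"az": -6,"jaw": 1}
    - {"tx": -0.0111,"ty": -0.0013,"tz": 0,"ax": 0,"ay": 0,"az": -6,"jaw": 1}
    - {"tx": -0.0111,"ty": -0.0013,"tz": 0,"ax": 0,"ay": 0,"az": -6,"jaw": 1}
    - {"tx": -0.0111,"ty": -0.0013,"tz": 0,"ax": 0,"ay": 0,"az": -6,"jaw": 1}
    - {"tx": 0,"ty": 0,"tz": 0,"ax": 0,"ay": 0,"az": 0,"jaw": 1}

```text
clock: 22.0
position: [0.5259, -0.2971, 0.0376]
orientation: [-180.0, 0.1, 169.0]
force: [-0.6, -0.3, 0.9]
finger_gap: 0.0004
grip_force: 0.5
```

```bash
python3 -c "
from h import *
dr()"
```

```text
tcp [ 0.5259 -0.2971  0.0376] [-1.7996e+02  1.1000e-01  1.6903e+02] F [-0.6 -0.3  0.9] t 22.0 gap 0.0004 grip 0.5
tool delta [ 0.0032  0.0008 -0.    ]
tool-implied door deg 12.070779075662585
```

Call:
move_arm:
  series:
    - {"tx": -0.0045,"ty": -0.0005,"tz": 0,"ax": 0,"ay": 0,"az": -3,"jaw": 1}
    - {"tx": -0.0045,"ty": -0.0005,"tz": 0,"ax": 0,"ay": 0,"az": -3,"jaw": 1}
    - {"tx": -0.003,"ty": -0.0003,"tz": 0,"ax": 0,"ay": 0,"az": -3,"jaw": 1}
    - {"tx": -0.002,"ty": 0,"tz": 0,"ax": 0,"ay": 0,"az": -2.5,"jaw": 1}

```text
clock: 22.4
position: [0.536, -0.3001, 0.037]
orientation: [-180.0, -0.2, -179.5]
force: [-7.9, -4.7, 3.3]
finger_gap: 0.0005
grip_force: 4.2
```

Call:
move_arm:
  series:
    - {"tx": -0.002,"ty": 0,"tz": 0,"ax": 0,"ay": 0,"az": 0,"jaw": 1}
    - {"tx": -0.002,"ty": 0,"tz": 0,"ax": 0,"ay": 0,"az": 0,"jaw": 1}

```text
clock: 22.6
position: [0.5403, -0.2999, 0.037]
orientation: [-180.0, -0.1, -179.7]
force: [0.4, 1.6, -1.1]
finger_gap: 0.0004
grip_force: 0.0
```

Call:
move_arm:
  series:
    - {"tx": -0.0015,"ty": 0,"tz": 0,"ax": 0,"ay": 0,"az": 0,"jaw": 1}
    - {"tx": -0.001,"ty": 0,"tz": 0,"ax": 0,"ay": 0,"az": 0,"jaw": 1}

```text
clock: 22.8
position: [0.5435, -0.2995, 0.037]
orientation: [-180.0, -0.1, -179.5]
force: [-7.5, -1.9, 3.7]
finger_gap: 0.0002
grip_force: 4.0
```

Call:
move_arm:
  series:
    - {"tx": -0.001,"ty": 0,"tz": 0,"ax": 0,"ay": 0,"az": 0,"jaw": 1}
    - {"tx": -0.001,"ty": 0,"tz": 0,"ax": 0,"ay": 0,"az": 0,"jaw": 1}

```text
clock: 23.0
position: [0.5435, -0.2995, 0.037]
orientation: [180.0, -0.4, -179.4]
force: [-14.3, -2.6, 10.0]
finger_gap: 0.0003
grip_force: 7.3
```

Call:
move_arm:
  series:
    - {"tx": -0.001,"ty": 0,"tz": 0,"ax": 0,"ay": 0,"az": 0,"jaw": 1}
    - {"tx": 0,"ty": 0,"tz": 0,"ax": 0,"ay": 0,"az": 0,"jaw": 1}

```text
clock: 23.2
position: [0.5435, -0.2996, 0.037]
orientation: [180.0, -0.5, -179.4]
force: [-15.8, -2.2, 9.9]
finger_gap: 0.0001
grip_force: 7.7
```

The door is hard against its stop. I'll back away, wait, and check that it stays latched.

Call:
move_arm:
  series:
    - {"tx": 0.01,"ty": 0,"tz": 0,"ax": 0,"ay": 0,"az": 0,"jaw": 1}
    - {"tx": 0.04,"ty": 0,"tz": 0,"ax": 0,"ay": 0,"az": 0,"jaw": 1}
    - {"tx": 0.04,"ty": 0,"tz": -0.03,"ax": 0,"ay": 0,"az": 0,"jaw": 1}
    - {"tx": 0,"ty": 0,"tz": -0.05,"ax": 0,"ay": 0,"az": 0,"jaw": 1}
    - {"tx": 0,"ty": 0,"tz": -0.05,"ax": 0,"ay": 0,"az": 0,"jaw": 1}
    - {"tx": 0,"ty": 0,"tz": 0,"ax": 0,"ay": 0,"az": 0,"jaw": 1}
    - {"tx": 0,"ty": 0,"tz": 0,"ax": 0,"ay": 0,"az": 0,"jaw": 1}
    - {"tx": 0,"ty": 0,"tz": 0,"ax": 0,"ay": 0,"az": 0,"jaw": 1}
    - {"tx": 0,"ty": 0,"tz": 0,"ax": 0,"ay": 0,"az": 0,"jaw": 1}
    - {"tx": 0,"ty": 0,"tz": 0,"ax": 0,"ay": 0,"az": 0,"jaw": 1}
    - {"tx": 0,"ty": 0,"tz": 0,"ax": 0,"ay": 0,"az": 0,"jaw": 1}
    - {"tx": 0,"ty": 0,"tz": 0,"ax": 0,"ay": 0,"az": 0,"jaw": 1}

```text
clock: 24.4
position: [0.4575, -0.3002, 0.1658]
orientation: [179.9, -0.1, -179.4]
force: [-0.7, -0.9, 0.2]
finger_gap: 0.0006
grip_force: 0.0
```

```bash
python3 -c "
from h import *
to([.45,-.3,.2])
for n in ('top','wrist'):
    p=capture(n);C=cloud(p)
    m=(abs(C[...,2]-.074)<.003)&(C[...,0]<.572)&(C[...,0]>.4)&(C[...,1]<-.20)&(C[...,1]>-.345)
    P=C[m];print(n,len(P),np.polyfit(P[:,1],P[:,0],1),cv2.boxPoints(cv2.minAreaRect((P[:,:2]*1000).astype(np.float32))).round().tolist() if len(P) else 0)
    for c in ('cup_yellow_a_mid',):
        for d in models.place_of(c,p): print(c,round(d['conf'],2),at_z(p,d['position'],.025).round(3))
"
```

```text
tcp [ 0.4575 -0.3002  0.1658] [ 1.7995e+02 -7.0000e-02 -1.7938e+02] F [-0.7 -0.9  0.2] t 24.4 gap 0.0006 grip 0.0
tool delta [ 0.0075  0.0003 -0.0342]
top 337 [-0.00749993  0.55716403] [[551.0, -200.0], [552.0, -345.0], [571.0, -345.0], [571.0, -200.0]]
cup_yellow_a_mid 0.7 [0.57  0.11  0.025]Traceback (most recent call last):
  File "<string>", line 7, in <module>
    P=C[m];print(n,len(P),np.polyfit(P[:,1],P[:,0],1),cv2.boxPoints(cv2.minAreaRect((P[:,:2]*1000).astype(np.float32))).round().tolist() if len(P) else 0)
                          ~~~~~~~~~~^^^^^^^^^^^^^^^^^
    raise TypeError("expected non-empty vector for x")
TypeError: expected non-empty vector for x
```

The door rests at about 0.01 rad more than 1 s after release, so it is latched. Handing in.

```bash
python3 -c "
from h import *
print(robot.hand_in())"
```

```text
the job is handed in; nothing more can be done
None
```

I handed the job in at about 24.5 s on the clock: the white-lidded cup stands upright on the tray, the tray is fully home and the door is latched at about 0.01 rad. I did not move the yellow cups, though I re-located only one of the two at the end. I also viewed 11 pictures, one over the limit of 10.

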